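# Weigh a feed tub on the show table's balance

## Task

The green feed tub is already in one pan of the balance. Stand weights upright in the empty pan, one after another and set down rather than dropped, until the red pointer comes to rest within the green band; leave any weight you do not need standing on the table. Leave the tub in its pan and the other things on the table where they are.

Things in the scene. Friction and masses are not known exactly. Their poses are not given: they have to be found in the camera images.
- balance: Two-pan beam balance, fixed to the table. Origin: centre of the underside of its grey 130 x 400 x 16 mm base. Own x: from the robot's side to the far side; own y: along the beam towards the tub's pan; z up. A column 20 mm thick carries the beam. The pan centres are 160 mm either side (y) of the column. The robot's side of each pan is open.
- beam_pivot (a point): Pivot of the blue beam, 270 mm above the table. The beam is 28 mm wide (x) and 20 mm tall; on each end, straight above the pan, is a black block 48 mm (x) by 34 mm (y) by 28 mm tall. A gripper pointing straight down does not fit beneath; it fits tilted about 35 degrees, fingers pointing down and away along the balance's own +x, closing along its y.
- green_band (a point): Centre of the green band, 12 mm wide, on the white plate (110 x 50 mm, 105 to 155 mm above the table) on the far side of the column; an equal plate is on the robot's side. In front of each hangs a red pointer, 155 mm long, fixed to the beam. The pointer is in the band at beam angles of -0.04 to +0.04 rad.
- beam (a joint): Angle of the beam in rad. 0 is level; positive: tub's pan up, weights' pan down. Stops at -0.15 and +0.15. Between the stops the angle is 0.00125 rad per gram of (weights minus tub), so 120 g of difference puts it on the stop. It starts on the stop at -0.15 (tub heavier) and settles within about 1 s after a change.
- weightpan_floor (a point): Centre of the upper face of the floor of the empty pan, on the balance's own -y side. Round steel pan, 124 mm across inside, lip 3 mm above the floor. It stays level and rises and sinks with the beam: 50 mm above the table at beam 0, 24 mm higher at the start. Where a weight stands in it makes no difference; room for three.
- loadpan_floor (a point): The same point of the other, equal pan, in which the tub stands. Each pan hangs by a dark bar 8 mm thick that runs from the beam's end 85 mm out to the far side (own +x) and down to the pan's far rim.
- tub_center (a point): Centre of the closed green feed tub with white lid, 72 mm across, 62 mm tall. Its mass is unknown, between 140 and 225 g. This point is its centre.
- w100a_center (a point): A 100 g steel weight: upright cylinder 26 mm across and 38 mm tall, with a small knob 14 mm across on top, 50 mm tall in all. The point is on its axis half-way up, 25 mm above its foot; z along its axis.
- w100b_center (a point): Another 100 g steel weight, the same as the first.
- w50_center (a point): A 50 g brass weight: upright cylinder 20 mm across and 36 mm tall, with a knob 12 mm across on top, 46 mm tall in all. The point is on its axis half-way up, 23 mm above its foot; z along its axis.
- bottle: Bystander: clear bottle with blue cap, 60 mm across, 170 mm tall. Origin: centre of its underside.
- bowl: Bystander: blue ceramic bowl, 110 mm across, 45 mm tall. Origin: centre of its underside.
- tin: Bystander: small white can with a yellow band, 40 mm across, 30 mm tall. Origin: centre of its underside.
- brush: Bystander: grooming brush lying down, 170 mm long. Origin: centre of its underside.
- medal: Bystander: flat brass medal, 64 mm across, 7 mm thick. Origin: centre of its underside.
- jar: Bystander: amber jar with orange cap, 72 mm across, 100 mm tall. Origin: centre of its underside.
Not all that is in view belongs to the job. Leave any pink or purple look-alike of the part that bears w100a_center alone.

How it is judged:
By the outcome, as a careful person would: the job done as asked, in the order asked, and still so for the second after the job is handed in, with the robot touching nothing.
It also fails if it takes over 53 s, if anything falls off the work surface, if the arm or the gripper's body presses on something with over 40 N, if the wrist force passes 120 N, or if a joint passes its speed limit or range.

## Robot

A 6-joint arm with a two-finger parallel gripper is mounted at the origin on the work surface. World frame = base frame: x ahead of the robot, y to its left, z up, the work surface at z = 0. Lengths are in m, angles in rad, forces in N, time in s.
With the tool pointing down it reaches from about 0.35 to 0.85 m from the base axis. Payload 8.1 kg.
Tool frame: the origin (TCP) lies at the very end of the fingers, on their centre line; the grasp point (between the pads) lies robot.hold_point_z behind it (robot.hold_point_z is the distance from the TCP to the grasp point, in m); z points along the fingers, y is the direction in which the jaws open and shut (so a half turn about z gives the same grasp; the last joint's range is limited). The gripper opens to 93 mm and grips with 3 to 60 N. Pads are 15 mm wide; open, the fingers measure 128 mm over their backs; the gripper's body (75 mm by 188 mm) begins 65 mm behind the grasp point.
Start: joints at [-1.313, 0.13, 1.488, -0, 1.523, -0.085], TCP at [0.202, -0.565, 0.189] pointing down, gripper open.
Joint ranges: [-2.96, 2.96], [-0.89, 2.26], [0.02, 2.5], [-1.34, 4.48], [0, 2.73], [-2.66, 2.66]. Speed limits (rad/s): [2.39, 2.39, 2.79, 3.14, 3.14, 3.14].

## Interface

Orientations are given as a rotation vector (axis times angle).
In Python, from plant import robot, cams gives the robot as it stands. The module is installed in compiled form; this text tells all that it offers.
- The arm moves only by the tool step_arm, never from a script. Its argument "deltas" is a list of rows, each an object with "offset": the shift along the tool's x, y, z in cm, a list of three; "roll": the turn about the tool's z in rad. In form: [{"offset": [x, y, z], "roll": roll}, ...]. A call has 1 to 12 rows; each row shifts and turns the commanded pose from where the row before left it, along the tool's axes as they then stand; what a row does not reach is not made up. A row lasts 1/8 s, in which the tool goes at most 62.5 mm and 10.7 degrees, less where a joint would pass 70% of its speed; a pose out of reach is approached as far as the arm can. A call with a gripper value outside its range is refused whole. "fingers" is the finger opening in cm, from 0 to 9.3, set as the call begins (left out, the last holds). The fingers move at their own pace and stop on an object; "grip_force" is the grip in N (left out, the last holds). Time passes only in rows, so rows that do not move let the fingers close. It gives the time, the measured TCP pose, the force and the opening at its end, in the units of the state.
- robot.read_state(): the state, without advancing time (a new reading comes with each control period).
- cams.read_camera(name): name is "scene" or "top" or "wrist"; returns a dict with "pixels" (480x640x3 uint8, red, green, blue), "fx", "fy", "cx", "cy" (pixels), "k1" (the pictures are not rectified: a ray, as slopes to the right and down, at radius r is drawn at 1 + k1 r^2 times it, then the intrinsics apply), "extrinsics" (4x4, takes a point from world to camera coordinates). Camera axes: x right, y down, z forward; pixel columns grow to the right and rows downward; lengths in m; the calibration is good to about 2 mm. A picture is of the moment at which its call begins. There is no depth.
- robot.close_job(): hands the job in, once; it reports no verdict.
Trained networks look in a picture, given as the dict that the camera call returned (one of the last four; its "shot" number tells which), for a name from the list of things; names that differ only in an ending like _2 or _b are one class to them, and where a whole thing is asked for, a point or a joint stands for the part that bears it (a point fixed in the world has none). Each returns a list of dicts, best first, with "score" (0 to 1); they miss things now and then, are a little off and sometimes report something else, mostly with a low value. They report only what shows in the picture. A call takes as long as a camera call. They do not tell look-alikes from the thing itself.
- cams.boxes_of(picture, thing): "xy" ([column, row] in pixels, amid what is visible of it).
- cams.silhouettes(picture, thing): "mask" (480x640 bool, what is visible of it) and "xy" ([column, row] in pixels, amid what is visible of it).
- cams.pinpoint(picture, thing): "xy" ([column, row] in pixels: a listed point, or the origin of a listed thing).
The state is a dict: "t": time; "q": joint angles; "dq": joint speeds; "joint_torque": joint torques, N m; "tool_pos": TCP position; "orientation": TCP orientation; "force": force on the tool from outside, world axes, zero at the start; "wrist_torque": the same for the moment, N m; "opening": finger opening in m.
Only numpy, scipy, OpenCV 4.12 (cv2) and the standard library are available. Lean on these libraries where they do the work, as an engineer would, in place of code of your own. Each camera call takes 0.05 s, during which the arm holds its last target. There are 200 camera calls.

## Working session

There is one attempt and no reset: what is moved stays moved. The work goes in short steps, Python scripts to look and compute and a tool call to move; the robot and the scene stay as the last step left them, time stands still between calls to the robot, and variables do not carry over. Pictures are saved under pics/ and viewed, about 8 in all and at most 12, crops included, and the job is handed in when it is done.

Besides the shell and the picture viewer there is one more tool, called after "Request:" in YAML: its name, and indented under it one key for each argument. step_arm: Moves the arm, as the interface text tells. Its arguments: {"type":"object","properties":{"deltas":{"type":"array"},"fingers":{"type":"number"},"grip_force":{"type":"number"}},"required":["deltas"]}

```bash
mkdir -p pics; cat > h.py <<'E'
import numpy as np, cv2
from plant import robot, cams
from scipy.spatial.transform import Rotation as R
def undist(p,uv):
    s=np.array([(uv[0]-p['cx'])/p['fx'],(uv[1]-p['cy'])/p['fy']]); r=s.copy()
    for _ in range(20): r=s/(1+p['k1']*(r@r))
    return r
def ray(p,uv):
    E=np.array(p['extrinsics']); a=undist(p,uv); d=E[:3,:3].T@np.array([a[0],a[1],1]); o=-E[:3,:3].T@E[:3,3]
    return o,d/np.linalg.norm(d)
def proj(p,X):
    E=np.array(p['extrinsics']); c=E[:3,:3]@X+E[:3,3]; s=c[:2]/c[2]; s=s*(1+p['k1']*(s@s))
    return np.array([s[0]*p['fx']+p['cx'],s[1]*p['fy']+p['cy']])
def tri(l):
    A=np.zeros((3,3));b=np.zeros(3);rs=[ray(p,u) for p,u in l]
    for o,d in rs:
        M=np.eye(3)-np.outer(d,d);A+=M;b+=M@o
    X=np.linalg.solve(A,b); return X,max(np.linalg.norm((np.eye(3)-np.outer(d,d))@(X-o)) for o,d in rs)
def onz(p,uv,z):
    o,d=ray(p,uv); return o+d*(z-o[2])/d[2]
def save(p,n,crop=None,s=1):
    im=p['pixels'][:,:,::-1]
    if crop: im=im[crop[1]:crop[3],crop[0]:crop[2]]
    cv2.imwrite('pics/'+n,cv2.resize(im,None,fx=s,fy=s,interpolation=cv2.INTER_CUBIC))
E
python3 - <<'E'
from h import *
print(robot.hold_point_z, robot.read_state()['orientation'])
P={n:cams.read_camera(n) for n in('scene','top','wrist')}
for n,p in P.items(): save(p,n+'.png'); print(n,ray(p,(320,240)))
for t in ['balance','beam_pivot','green_band','weightpan_floor','loadpan_floor','tub_center','w100a_center','w100b_center','w50_center','bottle','bowl','tin','brush','medal','jar']:
    for n in P:
        print(t,n,[(np.round(d['xy']).astype(int).tolist(),round(d['score'],2)) for d in cams.pinpoint(P[n],t)][:5])
E
cd pics; python3 -c "
import cv2,numpy as np
a=cv2.imread('scene.png');b=cv2.imread('top.png')
"
```

```text
0.0188 [-3.09373979e+00 -5.35530139e-01  2.71917430e-04]
scene (array([ 1.20421024, -0.00132361,  0.84415821]), array([-0.66162348,  0.10033152, -0.7430935 ]))
top (array([0.45648904, 0.07388023, 1.25148669]), array([ 0.09646113, -0.03608893, -0.99468228]))
wrist (array([ 0.27386081, -0.53876884,  0.38353083]), array([-0.26528038, -0.10291506, -0.95866303]))
balance scene [([340, 298], 0.71)]
balance top [([285, 213], 0.7), ([415, 285], 0.36)]
balance wrist []
beam_pivot scene [([341, 218], 0.71), ([310, 234], 0.57)]
beam_pivot top [([274, 192], 0.81)]
beam_pivot wrist []
green_band scene [([343, 272], 0.87)]
green_band top [([272, 198], 0.7), ([277, 197], 0.61), ([420, 256], 0.29)]
green_band wrist []
weightpan_floor scene [([270, 292], 0.74), ([312, 234], 0.35)]
weightpan_floor top [([344, 206], 0.97)]
weightpan_floor wrist []
loadpan_floor scene [([404, 281], 0.91)]
loadpan_floor top [([217, 221], 0.59)]
loadpan_floor wrist []
tub_center scene [([401, 268], 0.96), ([408, 223], 0.18)]
tub_center top [([186, 300], 0.74), ([217, 220], 0.6)]
tub_center wrist []
w100a_center scene [([2
[... 369 characters left out ...]
p [([443, 220], 0.44)]
w50_center wrist []
bottle scene [([192, 353], 0.67)]
bottle top [([408, 181], 0.8), ([183, 296], 0.35), ([231, 300], 0.26)]
bottle wrist []
bowl scene [([406, 227], 0.82)]
bowl top [([185, 294], 0.69), ([277, 197], 0.6), ([218, 224], 0.44)]
bowl wrist []
tin scene [([196, 256], 0.61)]
tin top [([414, 287], 0.76), ([276, 199], 0.56)]
tin wrist []
brush scene [([305, 236], 0.61), ([159, 310], 0.29)]
brush top [([294, 303], 0.66), ([484, 281], 0.66), ([184, 296], 0.43)]
brush wrist []
medal scene [([367, 229], 0.7)]
medal top [([229, 300], 0.56), ([186, 296], 0.22)]
medal wrist []
jar scene [([463, 248], 0.96), ([367, 232], 0.2)]
jar top [([145, 260], 0.66)]
jar wrist []
```

View pics/scene.png

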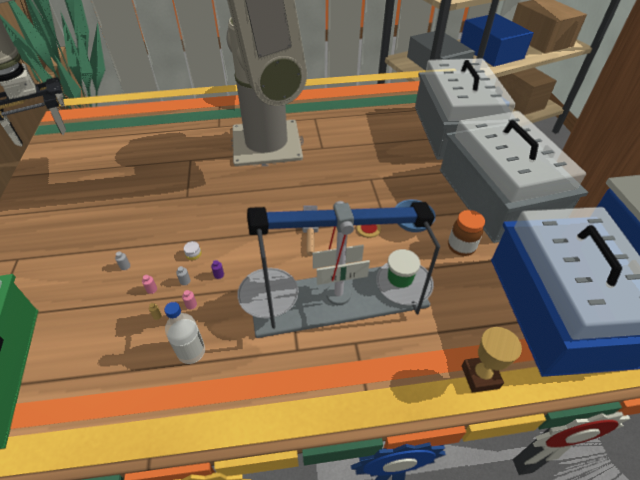

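View pics/top.png

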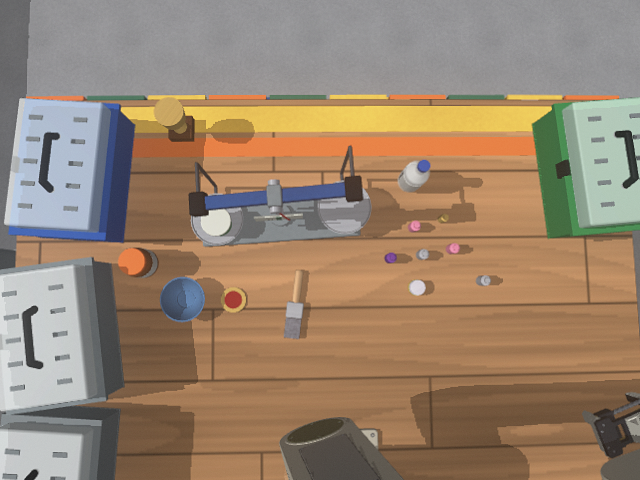

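The scene view shows two steel weights at (122,261) and (183,275) and the brass one at (156,311). The look-alikes are purple (217,270) and pink (149,284), (189,299); the tin is at (192,250). In the top view the steel weights are at (423,254) and (485,281), brass at (443,218), purple at (391,258), and pink at (415,226), (454,249). I'll check the choice in one close crop.

```bash
python3 - <<'E'
from h import *
P={n:cams.read_camera(n) for n in('scene','top')}
a=P['scene']['pixels'][240:350,90:250,::-1];b=P['top']['pixels'][170:300,370:510,::-1]
a=cv2.resize(a,(480,330),interpolation=2);b=cv2.resize(b,(300,279),interpolation=2)
c=np.zeros((330,790,3),np.uint8);c[:,:480]=a;c[:279,485:785]=b;cv2.imwrite('pics/crop.png',c)
pr=[('A',(183,275),(423,254)),('B',(122,261),(485,281)),('w50',(156,311),(443,218)),('purple',(217,270),(391,258)),('pink1',(149,284),(454,249)),('pink2',(189,299),(415,226)),('tin',(192,250),(417,288)),('wpan',(270,292),(344,206)),('lpan',(404,281),(217,221)),('pivot',(341,218),(274,192)),('bottlecap',(174,310),(424,166)),('base',(340,298),(285,213)),('tub',(404,262),(215,222))]
for n,u,v in pr:
    X,e=tri([(P['scene'],u),(P['top'],v)]); print(n,X.round(3),round(e,4), 'onz.02 top',onz(P['top'],v,.025).round(3),'scene',onz(P['scene'],u,.025).round(3))
for t in ('w100a_center','w50_center'):
  for n in P:
    for m in cams.silhouettes(P[n],t):
        ys,xs=np.where(m['mask']); print(t,n,np.round(m['xy'],1),round(m['score'],2),xs.min(),xs.max(),ys.min(),ys.max(), P[n]['pixels'][m['mask']].mean(0).astype(int))
E
```

```text
A [ 0.537 -0.231  0.022] 0.0004 onz.02 top [ 0.537 -0.23   0.025] scene [ 0.54  -0.23   0.025]
B [ 0.467 -0.388  0.017] 0.0003 onz.02 top [ 0.467 -0.385  0.025] scene [ 0.474 -0.384  0.025]
w50 [ 0.629 -0.286  0.018] 0.0002 onz.02 top [ 0.628 -0.284  0.025] scene [ 0.634 -0.284  0.025]
purple [ 0.529 -0.151  0.016] 0.0007 onz.02 top [ 0.528 -0.148  0.025] scene [ 0.536 -0.15   0.025]
pink1 [ 0.549 -0.311  0.018] 0.0001 onz.02 top [ 0.549 -0.309  0.025] scene [ 0.555 -0.309  0.025]
pink2 [ 0.609 -0.213  0.022] 0.0003 onz.02 top [ 0.608 -0.212  0.025] scene [ 0.611 -0.212  0.025]
tin [ 0.452 -0.215  0.013] 0.0008 onz.02 top [ 0.452 -0.212  0.025] scene [ 0.463 -0.213  0.025]
wpan [ 0.653 -0.027  0.075] 0.001 onz.02 top [ 0.661 -0.033  0.025] scene [ 0.618 -0.028  0.025]
lpan [0.627 0.287 0.02 ] 0.0007 onz.02 top [0.626 0.287 0.025] scene [0.63  0.285 0.025]
pivot [0.649 0.126 0.275] 0.0038 onz.02 top [0.699 0.144 0.025] scene [0.405 0.176 0.025]
bottlecap [ 0.73  -0.205  0.159] 0.0007 onz.02 top [ 0.763 -0.24   0.025] scene [ 0.637 -0.244  0.025]
base [0.648 0.124 0.013] 0.0067 onz.02 
[... 233 characters left out ...]
76.8] 0.67 176 190 266 285 [124 119 115]
w100a_center scene [217.7 269.9] 0.66 211 223 260 278 [ 89  52 100]
w100a_center scene [192.3 300.9] 0.6 183 195 291 308 [164  96 115]
w100a_center top [217.2 223.1] 0.72 199 232 209 236 [204 203 193]
w100a_center top [452.5 245.4] 0.69 446 458 244 254 [202 125 145]
w100a_center top [413.7 226.5] 0.64 408 420 222 232 [203 126 147]
w100a_center top [423.1 255.5] 0.6 417 428 251 259 [162 159 160]
w100a_center top [390.3 256.3] 0.41 385 395 253 262 [117  72 139]
w50_center scene [157.7 310.1] 0.65 149 161 303 319 [115  93  53]
w50_center scene [367.1 232. ] 0.38 358 380 225 237 [147  87  55]
w50_center top [444.3 220.2] 0.59 438 447 214 223 [153 124  75]
```

View pics/crop.png

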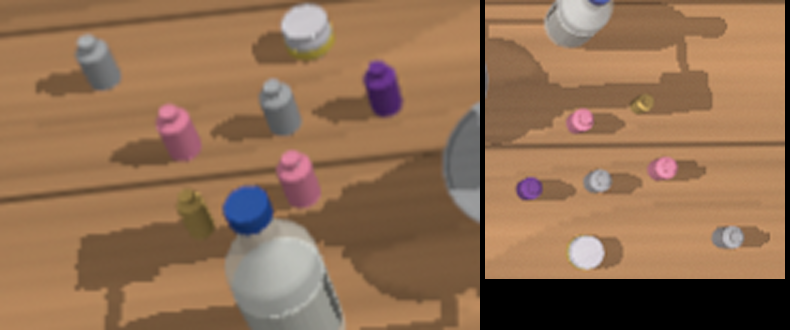

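The choice is clear: steel weights A (423,254) and B (485,281) and brass (443,218) in the top view. The pink and purple ones are look-alikes and stay put. My rows carry no tilt, so I'll test how the arm behaves at its reach limit, high above everything and at the balance's heading.

Request:
step_arm:
  deltas:
    - {"offset": [3.5, -2.8, -4]}
    - {"offset": [4.2, -3.3, -3]}
    - {"offset": [4.2, -3.3, -3]}
    - {"offset": [4.2, -3.3, -3], "roll": 0.06}
    - {"offset": [4.2, -3.3, -3], "roll": 0.06}
    - {"offset": [4.2, -3.3, -3], "roll": 0.06}
    - {"offset": [4.2, -3.3, -3], "roll": 0.06}
    - {"offset": [4.6, -2.2, -3]}
    - {"offset": [4.6, -2.2, -3]}
    - {"offset": [4.6, -2.2, -3]}
    - {"offset": [4.6, -2.2, -3]}
    - {"offset": [4.6, -2.2, -3]}

```text
schema error: expected keys offset, roll
```

```bash
python3 - <<'E'
from h import *
s=robot.read_state(); print(s['t'],np.round(s['q'],3),np.round(s['tool_pos'],3)); print(R.from_rotvec(s['orientation']).as_matrix().round(3),s['force'])
p=cams.read_camera('wrist'); q=cams.read_camera('top'); sc=cams.read_camera('scene')
im=np.zeros((480,640,3),np.uint8);save(p,'w1.png'); print(ray(p,(320,240)))
E
```

```text
2.7 [-1.313  0.13   1.488 -0.     1.523 -0.085] [ 0.202 -0.565  0.189]
[[ 0.942  0.336 -0.   ]
 [ 0.336 -0.942 -0.   ]
 [-0.     0.    -1.   ]] [-0.66616886  0.53519922  0.15014739]
(array([ 0.27392341, -0.53900399,  0.38445912]), array([-0.26487523, -0.10444395, -0.95860971]))
```

Request:
step_arm:
  deltas:
    - {"offset": [3.5, -2.8, -4], "roll": 0}
    - {"offset": [4.2, -3.3, -3], "roll": 0}
    - {"offset": [4.2, -3.3, -3], "roll": 0}
    - {"offset": [4.2, -3.3, -3], "roll": 0.06}
    - {"offset": [4.2, -3.3, -3], "roll": 0.06}
    - {"offset": [4.2, -3.3, -3], "roll": 0.06}
    - {"offset": [4.2, -3.3, -3], "roll": 0.06}
    - {"offset": [4.6, -2.2, -3], "roll": 0}
    - {"offset": [4.6, -2.2, -3], "roll": 0}
    - {"offset": [4.6, -2.2, -3], "roll": 0}
    - {"offset": [4.6, -2.2, -3], "roll": 0}
    - {"offset": [4.6, -2.2, -3], "roll": 0}

```text
t: 4.35
tool_pos: [0.6165, -0.1434, 0.5515]
orientation: [3.137, 0.164, 0.002]
force: [1.8, -0.9, 0.8]
opening: 0.0933
```

```bash
cat > st.py <<'E'
from h import *
s=robot.read_state(); print(s['t'],np.round(s['q'],3),np.round(s['tool_pos'],4),np.round(s['opening'],4)); print(R.from_rotvec(s['orientation']).as_matrix().round(3),np.round(s['force'],2))
E
python3 st.py
```

```text
4.35 [-0.31   0.479  0.383  0.     2.278  1.157] [ 0.6165 -0.1434  0.5515] 0.0933
[[ 0.995  0.104  0.001]
 [ 0.104 -0.995 -0.   ]
 [ 0.001  0.    -1.   ]] [ 1.77 -0.91  0.8 ]
```

Request:
step_arm:
  deltas:
    - {"offset": [0, -5, 0], "roll": 0}
    - {"offset": [0, -5, 0], "roll": 0}
    - {"offset": [0, -5, 0], "roll": 0}
    - {"offset": [0, -5, 0], "roll": 0}
    - {"offset": [4, 0, -2], "roll": 0}
    - {"offset": [4, 0, -2], "roll": 0}
    - {"offset": [4, 0, -2], "roll": 0}
    - {"offset": [4, 0, -2], "roll": 0}

```text
t: 5.35
tool_pos: [0.6786, 0.0627, 0.5613]
orientation: [-3.133, -0.161, -0.089]
force: [-0.6, -0.3, 0.5]
opening: 0.0932
```

```bash
python3 st.py
```

```text
5.35 [0.014 0.708 0.026 0.007 2.351 1.487] [0.6786 0.0627 0.5613] 0.0932
[[ 0.993  0.103  0.056]
 [ 0.102 -0.995  0.006]
 [ 0.057  0.    -0.998]] [-0.61 -0.29  0.5 ]
```

Request:
step_arm:
  deltas:
    - {"offset": [5, 0, 0], "roll": 0}
    - {"offset": [5, 0, 0], "roll": 0}
    - {"offset": [5, 0, 0], "roll": 0}
    - {"offset": [5, 0, 0], "roll": 0}

```text
t: 5.85
tool_pos: [0.7837, 0.0743, 0.5024]
orientation: [-3.119, -0.16, -0.273]
force: [-0.5, 0.2, 0.4]
opening: 0.0929
```

```bash
python3 st.py
```

```text
5.85 [0.023 0.804 0.022 0.014 2.141 1.5  ] [0.7837 0.0743 0.5024] 0.0929
[[ 0.98   0.102  0.173]
 [ 0.101 -0.995  0.016]
 [ 0.174  0.002 -0.985]] [-0.49  0.22  0.44]
```

Request:
step_arm:
  deltas:
    - {"offset": [5, 0, -2], "roll": 0}
    - {"offset": [5, 0, -2], "roll": 0}
    - {"offset": [5, 0, -2], "roll": 0}
    - {"offset": [5, 0, -2], "roll": 0}
    - {"offset": [5, 0, -2], "roll": 0}
    - {"offset": [5, 0, -2], "roll": 0}

```text
t: 6.6
tool_pos: [0.8605, 0.0838, 0.5405]
orientation: [-3.058, -0.157, -0.619]
force: [-0.5, 0.1, 0.0]
opening: 0.0929
```

```bash
python3 st.py
```

```text
6.6 [0.025 0.786 0.023 0.029 1.934 1.509] [0.8605 0.0838 0.5405] 0.0929
[[ 0.916  0.102  0.387]
 [ 0.095 -0.995  0.037]
 [ 0.389  0.003 -0.921]] [-0.46  0.08  0.02]
```

Request:
step_arm:
  deltas:
    - {"offset": [5, 0, -2], "roll": 0}
    - {"offset": [5, 0, -2], "roll": 0}
    - {"offset": [5, 0, -2], "roll": 0}
    - {"offset": [5, 0, -2], "roll": 0}
    - {"offset": [5, 0, -2], "roll": 0}

```text
t: 7.22
tool_pos: [0.8964, 0.0887, 0.615]
orientation: [-2.976, -0.153, -0.909]
force: [-0.2, 0.8, -0.0]
opening: 0.0932
```

```bash
python3 st.py
```

```text
7.225 [0.023 0.732 0.023 0.042 1.794 1.513] [0.8964 0.0887 0.615 ] 0.0932
[[ 0.825  0.102  0.556]
 [ 0.086 -0.995  0.054]
 [ 0.559  0.004 -0.829]] [-0.23  0.79 -0.03]
```

Request:
step_arm:
  deltas:
    - {"offset": [-3.6, 3.7, -0.9], "roll": 0}
    - {"offset": [-3.6, 3.7, -0.9], "roll": 0}
    - {"offset": [-3.6, 3.7, -0.9], "roll": 0}
    - {"offset": [-3.6, 3.7, -0.9], "roll": 0}
    - {"offset": [-3.6, 3.7, -0.9], "roll": 0}
    - {"offset": [-3.6, 3.7, -0.9], "roll": 0}
    - {"offset": [-3.6, 3.7, -0.9], "roll": 0}
    - {"offset": [-3.6, 3.7, -0.9], "roll": 0}
    - {"offset": [-4.5, -0.2, 2.7], "roll": 0}
    - {"offset": [-4.5, -0.2, 2.7], "roll": 0}
    - {"offset": [-4.5, -0.2, 2.7], "roll": 0}
    - {"offset": [-4.5, -0.2, 2.7], "roll": 0}

```text
t: 8.72
tool_pos: [0.5797, -0.2155, 0.3357]
orientation: [-2.979, -0.156, -0.908]
force: [0.6, -0.9, 0.5]
opening: 0.093
```

```bash
python3 st.py; python3 - <<'E'
from h import *
p=cams.read_camera('wrist');save(p,'w2.png')
for n,X in dict(A=[.537,-.231,.025],B=[.467,-.388,.025],w50=[.629,-.286,.023],wpan=[.653,-.027,.074]).items(): print(n,proj(p,np.array(X)).round())
for t in ('w100a_center','w50_center','weightpan_floor'):
    print(t,[(np.round(d['xy'],1),round(d['score'],2)) for d in cams.pinpoint(p,t)])
E
```

```text
8.725 [-0.71  -0.373  1.811  0.43   1.293  0.724] [ 0.5797 -0.2155  0.3357] 0.093
[[ 0.825  0.102  0.555]
 [ 0.089 -0.995  0.052]
 [ 0.557  0.007 -0.83 ]] [ 0.59 -0.85  0.5 ]
A [324. 364.]
B [451. 439.]
w50 [373. 295.]
wpan [167. 246.]
w100a_center [(array([387.3, 358.4]), 0.75), (array([319.3, 306. ]), 0.73), (array([261.1, 361.3]), 0.65), (array([322.9, 366.2]), 0.59)]
w50_center [(array([ 20.9, 206. ]), 0.66), (array([374.1, 294.5]), 0.48)]
weightpan_floor [(array([167.7, 248.5]), 0.83)]
```

View pics/w2.png

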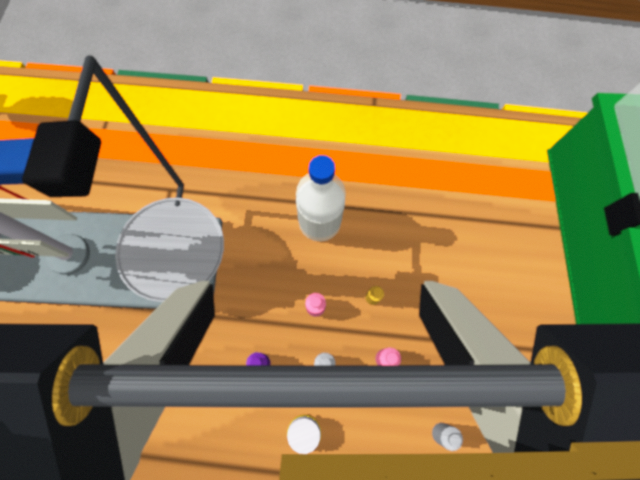

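The view shows the pan at (168,248), steel A at (323,362), steel B at (447,436) and brass at (375,295). All match my estimates, and the tilt persists. Going to the pre-grasp at A.

Request:
step_arm:
  deltas:
    - {"offset": [-4.1, 0.2, 3.3], "roll": 0}
    - {"offset": [-4.1, 0.2, 3.3], "roll": 0}
    - {"offset": [-4.1, 0.2, 3.4], "roll": 0}
    - {"offset": [-4.1, 0.2, 3.4], "roll": 0}
    - {"offset": [-4.1, 0.1, 3.4], "roll": 0}
    - {"offset": [0, 0, 0], "roll": 0}
  fingers: 5

```text
t: 9.68
tool_pos: [0.5051, -0.2337, 0.0827]
orientation: [-2.977, -0.154, -0.903]
force: [0.4, 0.2, 0.1]
opening: 0.05
```

```bash
cat > g.py <<'E'
from h import *
import sys
# target weight estimate -> tool offset to grasp
X=np.array(eval(sys.argv[1])); thing=sys.argv[2]; h=float(sys.argv[3])
s=robot.read_state(); M=R.from_rotvec(s['orientation']).as_matrix(); T=s['tool_pos']
p=cams.read_camera('wrist'); save(p,sys.argv[4],s=1)
print('pred',proj(p,X).round(1))
c=[d for d in cams.pinpoint(p,thing) if np.linalg.norm(np.array(d['xy'])-proj(p,X))<40]
for d in c: 
    Y=onz(p,d['xy'],X[2]); print(np.round(d['xy'],1),round(d['score'],2),Y.round(4))
def off(Y):
    G=np.array([Y[0],Y[1],h])+robot.hold_point_z*M[:,2]
    return (M.T@(G-T)*100).round(2)
print('T',np.round(T,4),'off est',off(X),'off seen',[off(onz(p,d['xy'],X[2])) for d in c])
E
python3 st.py;python3 g.py '[.537,-.231,.025]' w100a_center .03 w3.png
```

```text
9.675 [-0.876 -0.345  2.259  0.595  0.96   0.31 ] [ 0.5051 -0.2337  0.0827] 0.05
[[ 0.827  0.102  0.553]
 [ 0.087 -0.995  0.054]
 [ 0.555  0.003 -0.832]] [0.38 0.16 0.09]
pred [317.  246.1]
[317.9 246.5] 0.72 [ 0.5368 -0.2316  0.025 ]
T [ 0.5051 -0.2337  0.0827] off est [-0.26  0.04  8.04] off seen [array([-0.29,  0.11,  8.02])]
```

View pics/w3.png

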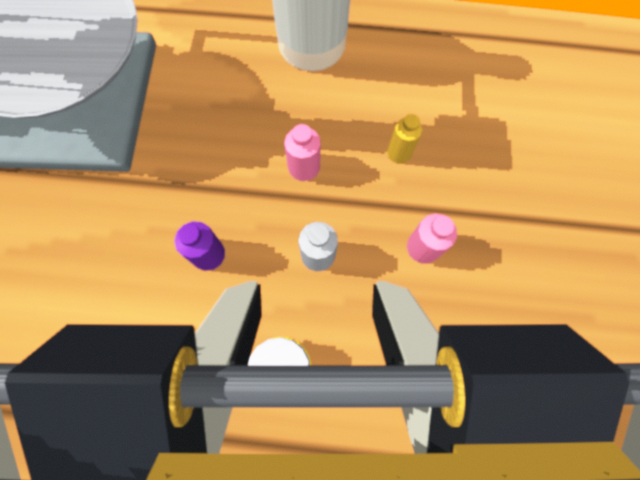

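Steel A is at (318,246), centred between the fingers, with the pinks at (303,152) and (432,238) clear of them. Grasping.

Request:
step_arm:
  deltas:
    - {"offset": [-0.3, 0.1, 2.5], "roll": 0}
    - {"offset": [0, 0, 2.5], "roll": 0}
    - {"offset": [0, 0, 2], "roll": 0}
    - {"offset": [0, 0, 1], "roll": 0}
    - {"offset": [0, 0, 0], "roll": 0}

```text
t: 10.4
tool_pos: [0.5487, -0.2312, 0.0168]
orientation: [-2.978, -0.158, -0.908]
force: [-0.3, 0.2, 0.0]
opening: 0.0499
```

Request:
step_arm:
  deltas:
    - {"offset": [0, 0, 0], "roll": 0}
    - {"offset": [0, 0, 0], "roll": 0}
    - {"offset": [0, 0, 0], "roll": 0}
    - {"offset": [0, 0, 0], "roll": 0}
  fingers: 2.2
  grip_force: 15

```text
t: 10.9
tool_pos: [0.5467, -0.2305, 0.0149]
orientation: [-2.978, -0.156, -0.905]
force: [-1.0, 0.7, 0.4]
opening: 0.0224
```

```bash
python3 st.py
```

```text
10.9 [-0.791 -0.116  2.213  0.672  0.765  0.246] [ 0.5467 -0.2305  0.0149] 0.0224
[[ 0.826  0.103  0.554]
 [ 0.088 -0.995  0.053]
 [ 0.556  0.005 -0.831]] [-0.98  0.75  0.38]
```

```bash
python3 - <<'E'
from h import *
p=cams.read_camera('wrist');save(p,'w4.png',(200,120,440,380),2)
print(proj(p,np.array([.537,-.231,.025])), proj(p,np.array(robot.read_state()['tool_pos'])),[(np.round(d['xy']),round(d['score'],2)) for d in cams.pinpoint(p,'w100a_center')])
E
```

```text
[315.51411083 288.79426752] [316.35005093 273.90669274] [(array([149., 286.]), 0.96), (array([317., 287.]), 0.81), (array([296., 159.]), 0.78), (array([477., 277.]), 0.73)]
```

View pics/w4.png

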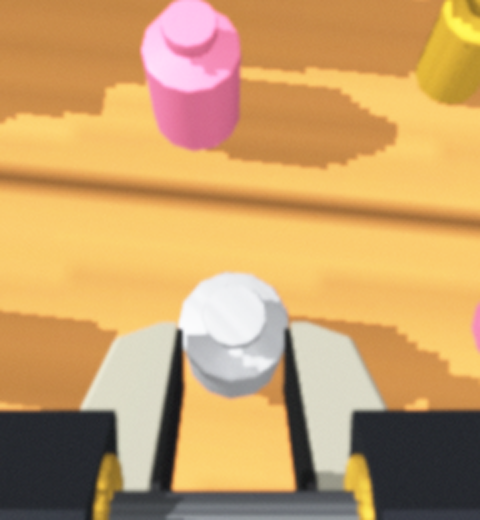

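The weight is between the pads, with its knob at crop (233,315). Lifting and carrying it to the front of the pan.

Request:
step_arm:
  deltas:
    - {"offset": [0, 0, 0], "roll": 0}
    - {"offset": [1, 0, -1.5], "roll": 0}
    - {"offset": [2.5, 0, -3.8], "roll": 0}
    - {"offset": [2.6, 0, -4], "roll": 0}
    - {"offset": [-0.3, -4, -0.2], "roll": 0}
    - {"offset": [-0.3, -5, -0.2], "roll": 0}
    - {"offset": [-0.3, -5, -0.2], "roll": 0}
    - {"offset": [-0.2, -5, -0.2], "roll": 0}
    - {"offset": [0, 0, 0], "roll": 0}
    - {"offset": [0, 0, 0], "roll": 0}
  fingers: 1.5

```text
t: 12.25
tool_pos: [0.513, -0.0424, 0.1259]
orientation: [-2.978, -0.158, -0.906]
force: [-0.1, 0.7, -0.1]
opening: 0.0149
```

```bash
cat > pan.py <<'E'
from h import *
import sys
s=robot.read_state(); M=R.from_rotvec(s['orientation']).as_matrix(); T=np.array(s['tool_pos']); print(s['t'],T.round(4),round(s['opening'],4),np.round(s['force'],2))
V=[cams.read_camera(n) for n in('wrist','scene','top')]
save(V[0],sys.argv[1]); L=[]
for p in V:
    c=cams.pinpoint(p,'weightpan_floor')
    if c: L.append((p,c[0]['xy'])); print(np.round(c[0]['xy'],1),round(c[0]['score'],2))
print('tri',tri(L), 'wrist onz',onz(*L[0],.074).round(4)); print(M.T.round(4))
E
python3 pan.py w5.png
```

```text
12.25 [ 0.513  -0.0424  0.1259] 0.0149 [-0.09  0.67 -0.11]
[316.9 109.8] 0.89
[268.8 291.9] 0.77
[343.  201.9] 0.77
tri (array([ 0.6560312 , -0.02777414,  0.07386801]), np.float64(0.007203755570703078)) wrist onz [ 0.6496 -0.0288  0.074 ]
[[ 0.8258  0.0896  0.5567]
 [ 0.1041 -0.9946  0.0057]
 [ 0.5542  0.0533 -0.8307]]
```

View pics/w5.png

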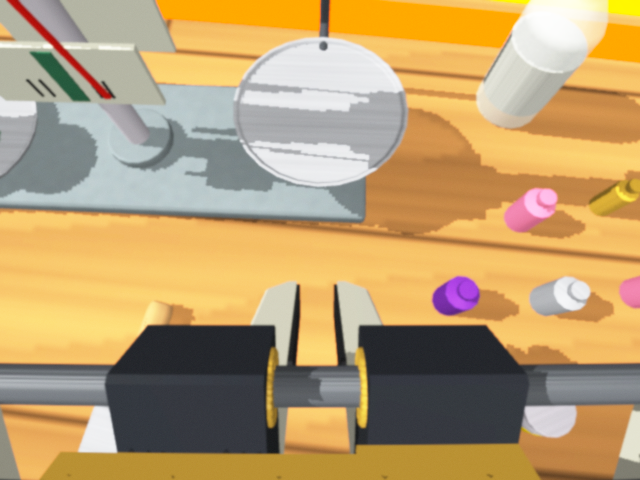

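Pan centre is at (320,110), but the fingers are empty and steel A still stands upright near (558,297). The grip slid off it. I'll re-measure A against its old position to find the offset.

```bash
python3 - <<'E'
from h import *
V={n:cams.read_camera(n) for n in('wrist','scene','top')}
X0=np.array([.537,-.231,.025]); L={}
for n,p in V.items():
    u0=proj(p,X0); c=[d for d in cams.pinpoint(p,'w100a_center')if np.linalg.norm(np.array(d['xy'])-u0)<25]
    print(n,u0.round(1),[(np.round(d['xy'],1),round(d['score'],2),onz(p,d['xy'],.025).round(4)) for d in c])
    for d in c[:1]: L[n]=(p,d['xy'])
    m=[d for d in cams.silhouettes(p,'w100a_center') if np.linalg.norm(np.array(d['xy'])-u0)<25]
    for d in m[:1]:
        ys,xs=np.where(d['mask']);print('sil',xs.min(),xs.max(),ys.min(),ys.max(),onz(p,(xs.mean(),ys.mean()),.025).round(4))
print(tri(list(L.values())))
# where the tool tip should show in the wrist picture, and predicted outline of a finger tip
s=robot.read_state();M=R.from_rotvec(s['orientation']).as_matrix();T=np.array(s['tool_pos'])
for o in ([0,.0075,0],[0,-.0075,0],[.0075,.0075,0],[-.0075,.0075,0]): print(o,proj(V['wrist'],T+M@np.array(o)).round(1))
E
```

```text
wrist [559.3 294.7] [(array([558.8, 295.2]), 0.93, array([ 0.5366, -0.2306,  0.025 ]))]
sil 528 588 275 313 [ 0.5373 -0.2299  0.025 ]
scene [182.8 274.2] [(array([188.3, 298.2]), 0.71, array([ 0.6089, -0.214 ,  0.025 ])), (array([180.5, 277. ]), 0.58, array([ 0.5448, -0.236 ,  0.025 ]))]
sil 176 189 266 284 [ 0.5384 -0.231   0.025 ]
top [423.5 254.1] [(array([420. , 254.2]), 0.51, array([ 0.5368, -0.2221,  0.025 ]))]
sil 416 428 249 259 [ 0.5366 -0.2277  0.025 ]
(array([ 0.54868293, -0.24425527, -0.03841584]), np.float64(0.020881806011718993))
[0, 0.0075, 0] [328.5 273.4]
[0, -0.0075, 0] [299.8 273.4]
[0.0075, 0.0075, 0] [328.6 259.8]
[-0.0075, 0.0075, 0] [328.4 286.6]
```

```bash
python3 - <<'E'
from h import *
from scipy.optimize import least_squares
p=cams.read_camera('wrist'); s=robot.read_state();M=R.from_rotvec(s['orientation']).as_matrix();T=np.array(s['tool_pos'])
def res(v):
    x,z,c,yo=v; r=[]
    for o,l,rr in((.05,(261,285),(374,285)),(.0149,(298,285),(336,285))):
        for sg,u in((-1,l),(1,rr)): r+=list(proj(p,T+M@np.array([x,sg*(o+c)/2+yo,z]))-u)
    return r
q=least_squares(res,[.0075,-.01,0,0],x_scale=.01);print(q.x.round(4),np.round(q.fun,1))
for z in (0,-.01,-.02,-.03): print(z,[proj(p,T+M@np.array([x,.0075,z])).round(1).tolist() for x in(.0075,0,-.0075)])
im=p['pixels'][250:330,240:400,::-1]; cv2.imwrite('pics/w6.png',cv2.resize(im,(800,400),interpolation=2))
E
```

```text
[ 0.0031 -0.0223  0.0029  0.0004] [-0.3 -0.  -0.3 -0.   0.3  0.   0.3  0. ]
0 [[330.9, 260.3], [330.7, 273.8], [330.6, 287.1]]
-0.01 [[331.6, 267.0], [331.4, 281.1], [331.3, 294.9]]
-0.02 [[332.4, 274.4], [332.2, 289.2], [332.0, 303.6]]
-0.03 [[333.2, 282.7], [333.0, 298.1], [332.8, 313.1]]
```

View pics/w6.png

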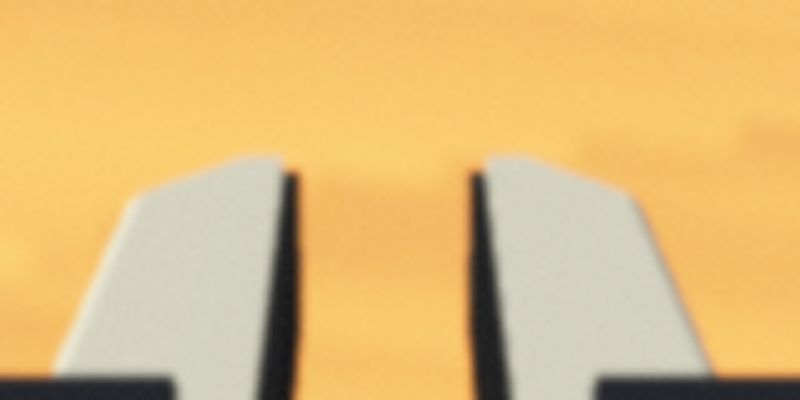

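The fitted fingertips appear about 2 cm short of the reported TCP along tool z. That explains the grip closing around the top edge and knob. I'll go back and reach deeper in small steps, watching the force.

Request:
step_arm:
  deltas:
    - {"offset": [-0.4, 4.7, -0.2], "roll": 0}
    - {"offset": [-0.4, 4.8, -0.3], "roll": 0}
    - {"offset": [-0.4, 4.8, -0.3], "roll": 0}
    - {"offset": [-0.4, 4.7, -0.2], "roll": 0}
    - {"offset": [-1.7, 0, 2.5], "roll": 0}
    - {"offset": [-1.7, 0, 2.6], "roll": 0}
    - {"offset": [0, 0, 2.5], "roll": 0}
    - {"offset": [0, 0, 2.5], "roll": 0}
    - {"offset": [0, 0, 1], "roll": 0}
    - {"offset": [0, 0, 0], "roll": 0}
  fingers: 5

```text
t: 14.3
tool_pos: [0.5466, -0.2298, 0.0142]
orientation: [-2.977, -0.156, -0.903]
force: [0.5, 0.5, 0.6]
opening: 0.0503
```

Request:
step_arm:
  deltas:
    - {"offset": [0, 0, 0.5], "roll": 0}
    - {"offset": [0, 0, 0.5], "roll": 0}
    - {"offset": [0, 0, 0], "roll": 0}

```text
t: 14.68
tool_pos: [0.5524, -0.2298, 0.0064]
orientation: [-2.978, -0.156, -0.905]
force: [0.4, 0.1, -0.1]
opening: 0.0505
```

Request:
step_arm:
  deltas:
    - {"offset": [0, 0, 0.4], "roll": 0}
    - {"offset": [0, 0, 0.4], "roll": 0}
    - {"offset": [0, 0, 0], "roll": 0}

```text
t: 15.05
tool_pos: [0.5566, -0.2291, -0.0008]
orientation: [-2.978, -0.156, -0.904]
force: [0.4, 0.4, -0.5]
opening: 0.0496
```

Request:
step_arm:
  deltas:
    - {"offset": [0, 0, 0], "roll": 0}
    - {"offset": [0, 0, 0], "roll": 0}
    - {"offset": [0, 0, 0], "roll": 0}
    - {"offset": [0, 0, 0], "roll": 0}
    - {"offset": [0, 0, 0], "roll": 0}
  fingers: 1
  grip_force: 15

```text
t: 15.68
tool_pos: [0.5568, -0.2295, -0.0002]
orientation: [-2.978, -0.156, -0.905]
force: [-0.3, 0.1, 0.7]
opening: 0.0255
```

The fingers are now firmly on it: opening 25.5 mm for a 26 mm weight, with no table contact. Lift and carry.

Request:
step_arm:
  deltas:
    - {"offset": [1, 0, -1.5], "roll": 0}
    - {"offset": [2, 0, -3], "roll": 0}
    - {"offset": [2, 0, -3], "roll": 0}
    - {"offset": [2, 0, -2.9], "roll": 0}
    - {"offset": [-0.3, -4, -0.2], "roll": 0}
    - {"offset": [-0.3, -5, -0.3], "roll": 0}
    - {"offset": [-0.3, -5, -0.3], "roll": 0}
    - {"offset": [-0.3, -4.7, -0.2], "roll": 0}
    - {"offset": [0, 0, 0], "roll": 0}

```text
t: 16.8
tool_pos: [0.5217, -0.041, 0.1254]
orientation: [-2.976, -0.163, -0.904]
force: [-0.4, 0.1, -1.0]
opening: 0.0254
```

```bash
python3 pan.py w7.png
```

```text
16.8 [ 0.5217 -0.041   0.1254] 0.0254 [-0.36  0.1  -1.04]
[320.3 119.4] 0.67
[270. 291.] 0.89
tri (array([ 0.6498871 , -0.02816826,  0.07360691]), np.float64(0.0021047169065783033)) wrist onz [ 0.6497 -0.0303  0.074 ]
[[ 0.8259  0.0924  0.5561]
 [ 0.1081 -0.9941  0.0047]
 [ 0.5533  0.0562 -0.8311]]
```

View pics/w7.png

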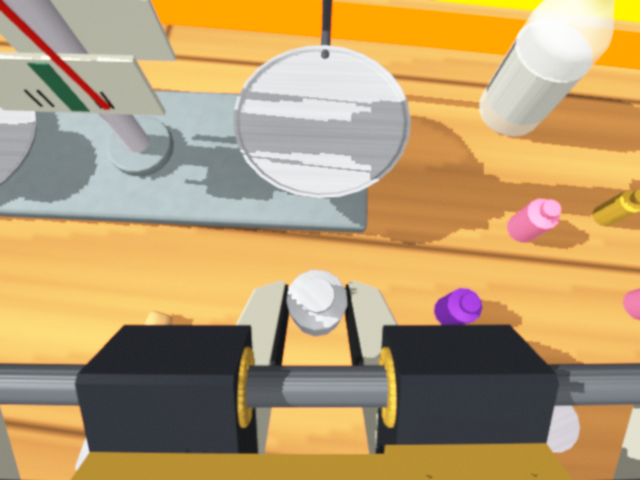

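The weight sits between the pads at (317,300) and the pan centre is at (322,121). Pan floor measured at (0.650, -0.028, 0.0736), against 0.074 in the text. Inserting under the beam end.

Request:
step_arm:
  deltas:
    - {"offset": [2.6, 0.5, 2.6], "roll": 0}
    - {"offset": [2.6, 0.5, 2.6], "roll": 0}
    - {"offset": [2.6, 0.5, 2.6], "roll": 0}
    - {"offset": [2.6, 0.5, 2.6], "roll": 0}
    - {"offset": [0, 0, 0], "roll": 0}
    - {"offset": [0, 0, 0], "roll": 0}

```text
t: 17.85
tool_pos: [0.6672, -0.0503, 0.0962]
orientation: [-2.979, -0.154, -0.902]
force: [-0.2, 1.2, -0.3]
opening: 0.0251
```

```bash
cat > look.py <<'E'
from h import *
import sys
s=robot.read_state(); print(s['t'],np.round(s['tool_pos'],4),round(s['opening'],4),np.round(s['force'],2))
V=[cams.read_camera(n) for n in('scene','wrist')]
a=cv2.resize(V[0]['pixels'][195:345,220:450],(690,450),interpolation=2)
cv2.imwrite('pics/'+sys.argv[1],a[:,:,::-1])
E
python3 look.py s1.png
```

```text
17.85 [ 0.6672 -0.0503  0.0962] 0.0251 [-0.18  1.17 -0.29]
```

View pics/s1.png

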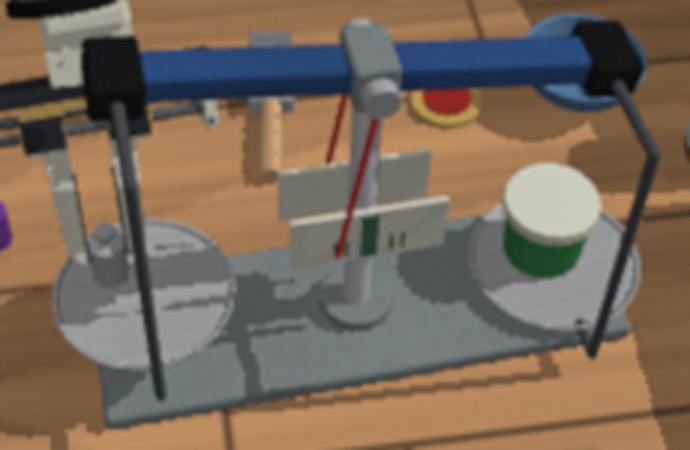

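Request:
step_arm:
  deltas:
    - {"offset": [-0.4, -0.1, 0.6], "roll": 0}
    - {"offset": [-0.4, -0.1, 0.5], "roll": 0}
    - {"offset": [-0.25, -0.1, 0.4], "roll": 0}
    - {"offset": [-0.15, 0, 0.25], "roll": 0}
    - {"offset": [0, 0, 0], "roll": 0}

```text
t: 18.58
tool_pos: [0.6672, -0.0465, 0.0756]
orientation: [-2.978, -0.156, -0.904]
force: [-0.2, 0.7, -0.9]
opening: 0.0253
```

Request:
step_arm:
  deltas:
    - {"offset": [-0.1, 0, 0.15], "roll": 0}
    - {"offset": [-0.1, 0, 0.15], "roll": 0}
    - {"offset": [-0.1, 0, 0.15], "roll": 0}
    - {"offset": [0, 0, 0], "roll": 0}

```text
t: 19.08
tool_pos: [0.6675, -0.0468, 0.0708]
orientation: [-2.978, -0.156, -0.905]
force: [0.1, 0.1, 0.4]
opening: 0.0254
```

```bash
cat > ptr.py <<'E'
# beam angle from the tub's height seen in the scene camera and the pointer's red tip
from h import *
s=robot.read_state(); print(s['t'],np.round(s['tool_pos'],4),round(s['opening'],4),np.round(s['force'],2))
p=cams.read_camera('scene'); im=p['pixels'].astype(int)
m=(im[:,:,0]>110)&(im[:,:,1]<60)&(im[:,:,2]<60); m[:230]=0;m[285:]=0;m[:,:325]=0;m[:,356:]=0
ys,xs=np.where(m); 
if len(ys):
    k=ys>=ys.max()-3; tip=(xs[k].mean(),ys.max()); print('tip',tip)
piv=np.array([.640,.1275,.27]) ; yw=.1; ex=np.array([np.cos(yw),np.sin(yw),0]); ey=np.array([-np.sin(yw),np.cos(yw),0])
for a in(-.15,-.1,-.05,-.04,0,.04,.05): print(a,proj(p,piv+.03*ex+.155*(-np.cos(a)*np.array([0,0,1])+np.sin(a)*ey)).round(1),end=' ')
print('\nwpan',[(np.round(d['xy'],1),round(d['score'],2)) for d in cams.pinpoint(p,'weightpan_floor')[:1]],'lpan',[np.round(d['xy'],1) for d in cams.pinpoint(p,'loadpan_floor')[:1]],'band',[np.round(d['xy'],1) for d in cams.pinpoint(p,'green_band')[:1]],'tub',[np.round(d['xy'],1) for d in cams.pinpoint(p,'tub_center')[:1]])
E
python3 ptr.py
```

```text
19.075 [ 0.6675 -0.0468  0.0708] 0.0254 [0.07 0.12 0.39]
tip (np.float64(336.5), np.int64(271))
-0.15 [333.1 280.3] -0.1 [336.7 279.9] -0.05 [340.2 279.4] -0.04 [340.9 279.2] 0 [343.8 278.7] 0.04 [346.6 278.1] 0.05 [347.4 277.9] 
wpan [(array([404.4, 266.5]), 0.62)] lpan [array([400.7, 278.6])] band [array([343.7, 276.6])] tub [array([402.8, 265.9])]
```

Request:
step_arm:
  deltas:
    - {"offset": [-0.1, 0, 0.15], "roll": 0}
    - {"offset": [-0.1, 0, 0.15], "roll": 0}
    - {"offset": [0, 0, 0], "roll": 0}
    - {"offset": [0, 0, 0], "roll": 0}

```text
t: 19.82
tool_pos: [0.6673, -0.0466, 0.0669]
orientation: [-2.978, -0.156, -0.904]
force: [0.3, -0.5, 0.7]
opening: 0.0253
```

```bash
cat > ptr2.py <<'E'
from h import *
s=robot.read_state(); print(s['t'],np.round(s['tool_pos'],4),round(s['opening'],4),np.round(s['force'],2))
p=cams.read_camera('scene'); im=p['pixels'].astype(int)
r=im[:,:,0]-np.maximum(im[:,:,1],im[:,:,2])
for y in range(236,288,3):
    w=np.clip(r[y,322:358]-30,0,None); print(y,round((w@np.arange(322,358))/w.sum(),1) if w.sum()>30 else None,int(w.max()),end='; ')
print()
E
python3 ptr2.py
```

```text
19.825 [ 0.6673 -0.0466  0.0669] 0.0253 [ 0.34 -0.5   0.67]
236 338.7 46; 239 339.8 47; 242 339.9 39; 245 336.0 42; 248 330.5 44; 251 341.4 38; 254 340.7 43; 257 340.2 45; 260 339.4 40; 263 338.7 44; 266 338.1 31; 269 337.5 32; 272 336.8 42; 275 336.2 42; 278 335.5 33; 281 None 0; 284 None 0; 287 None 0;
```

The pointer has moved off its stop, so the pan bears on the weight. Releasing, then letting it settle.

Request:
step_arm:
  deltas:
    - {"offset": [0, 0, 0], "roll": 0}
    - {"offset": [0, 0, 0], "roll": 0}
    - {"offset": [0, 0, 0], "roll": 0}
    - {"offset": [0, 0, 0], "roll": 0}
  fingers: 4.2

```text
t: 20.38
tool_pos: [0.6674, -0.0467, 0.067]
orientation: [-2.978, -0.156, -0.905]
force: [1.2, 1.0, -0.3]
opening: 0.0419
```

Request:
step_arm:
  deltas:
    - {"offset": [0, 0, -2], "roll": 0}
    - {"offset": [0, 0, -4], "roll": 0}
    - {"offset": [0, 0, -4], "roll": 0}
    - {"offset": [-2.5, 0, -4], "roll": 0}
    - {"offset": [-3, 0, -3], "roll": 0}
    - {"offset": [0, 0, 0], "roll": 0}

```text
t: 21.12
tool_pos: [0.5275, -0.0615, 0.1802]
orientation: [-2.979, -0.155, -0.912]
force: [-0.0, -1.0, -0.3]
opening: 0.0419
```

```bash
python3 ptr2.py; python3 - <<'E'
from h import *
p=cams.read_camera('scene')
for t in('w100a_center','weightpan_floor','tub_center'): print(t,[(np.round(d['xy'],1),round(d['score'],2)) for d in cams.pinpoint(p,t)[:6]])
E
```

```text
21.125 [ 0.5275 -0.0615  0.1802] 0.0419 [-0.04 -1.02 -0.29]
236 338.6 46; 239 339.4 41; 242 339.7 41; 245 335.5 42; 248 330.3 43; 251 340.0 46; 254 339.4 46; 257 338.4 40; 260 337.5 42; 263 336.7 44; 266 335.9 33; 269 335.2 43; 272 334.3 37; 275 333.5 33; 278 332.8 43; 281 None 0; 284 None 0; 287 None 0; 
w100a_center [(array([146.3, 283.3]), 0.78), (array([220.5, 266. ]), 0.65), (array([257. , 288.1]), 0.54), (array([190.7, 303.1]), 0.54)]
weightpan_floor [(array([268.4, 291.4]), 0.62)]
tub_center [(array([401.3, 266.7]), 0.91)]
```

Weight A stands in the pan at scene (257,288). The pointer is back at about -0.15, so the tub is roughly 215-225 g. That calls for 200 g in total, so the second steel weight B, not the brass one.

Request:
step_arm:
  deltas:
    - {"offset": [-2.3, 4.6, 0.2], "roll": 0}
    - {"offset": [-2.3, 4.6, 0.3], "roll": 0}
    - {"offset": [-2.3, 4.6, 0.3], "roll": 0}
    - {"offset": [-2.3, 4.6, 0.3], "roll": 0}
    - {"offset": [-2.4, 4.5, 0.3], "roll": 0}
    - {"offset": [-2.4, 4.5, 0.3], "roll": 0}
    - {"offset": [-2.4, 4.5, 0.2], "roll": 0}
    - {"offset": [0, 0, 0], "roll": 0}
    - {"offset": [0, 0, 0], "roll": 0}
  fingers: 5

```text
t: 22.5
tool_pos: [0.4358, -0.3905, 0.0709]
orientation: [-2.975, -0.154, -0.903]
force: [-0.6, 1.5, 0.2]
opening: 0.0499
```

```bash
python3 g.py '[.467,-.386,.025]' w100a_center .03 w8.png; python3 ptr2.py; python3 - <<'E'
from h import *
p=cams.read_camera('wrist')
for d in cams.silhouettes(p,'w100a_center'):
    ys,xs=np.where(d['mask']); print(round(d['score'],2),xs.min(),xs.max(),ys.min(),ys.max(),onz(p,(xs.mean(),ys.mean()),.025).round(4),p['pixels'][d['mask']].mean(0).astype(int))
E
```

```text
pred [314.4 241.8]
T [ 0.4358 -0.3905  0.0709] off est [ 0.35 -0.13  7.03] off seen []
22.6 [ 0.4363 -0.3903  0.0722] 0.05 [-0.59  0.58 -0.52]
236 338.4 45; 239 339.4 40; 242 339.7 41; 245 335.5 42; 248 330.4 42; 251 340.0 46; 254 339.4 46; 257 338.4 39; 260 337.5 43; 263 336.7 42; 266 335.9 33; 269 335.2 42; 272 334.3 37; 275 333.5 34; 278 332.7 43; 281 None 0; 284 None 0; 287 None 0; 
0.92 91 143 19 83 [ 0.6072 -0.2145  0.025 ] [197 105 136]
0.73 202 245 94 154 [ 0.5501 -0.3106  0.025 ] [209 117 149]
0.72 0 43 106 160 [ 0.5248 -0.1623  0.025 ] [ 80  34 104]
```

```bash
python3 - <<'E'
from h import *
p=cams.read_camera('wrist')
hsv=cv2.cvtColor(p['pixels'],cv2.COLOR_RGB2HSV); m=(hsv[:,:,1]<60).astype(np.uint8); m[:150]=0;m[280:]=0;m[:,:230]=0;m[:,400:]=0
n,l,st,c=cv2.connectedComponentsWithStats(m)
for i in range(1,n):
    if st[i,4]>80: print(st[i],c[i].round(1),onz(p,c[i],.025).round(4))
# reference: predicted outline if centre at X
X=np.array([.467,-.386,0.]); print([proj(p,X+np.array([dx,dy,z])).round(0).tolist() for dx,dy,z in((0,.013,.038),(0,-.013,.038),(-.013,0,0),(.007,0,.05))])
E
```

```text
[ 293  216   39   50 1606] [312.3 239.9] [ 0.4694 -0.3848  0.025 ]
[[293.0, 236.0], [334.0, 240.0], [312.0, 271.0], [315.0, 221.0]]
```

Steel B is the grey blob at (312,240), which gives (0.470, -0.385). Grasping it at the same depth as A.

Request:
step_arm:
  deltas:
    - {"offset": [0.4, -0.1, 2.5], "roll": 0}
    - {"offset": [0, 0, 2.5], "roll": 0}
    - {"offset": [0, 0, 2], "roll": 0}
    - {"offset": [0, 0, 1], "roll": 0}
    - {"offset": [0, 0, 0.6], "roll": 0}
    - {"offset": [0, 0, 0.4], "roll": 0}
    - {"offset": [0, 0, 0], "roll": 0}

```text
t: 23.68
tool_pos: [0.4887, -0.3854, -0.0]
orientation: [-2.978, -0.156, -0.905]
force: [-0.4, 0.4, -0.7]
opening: 0.0504
```

Request:
step_arm:
  deltas:
    - {"offset": [0, 0, 0], "roll": 0}
    - {"offset": [0, 0, 0], "roll": 0}
    - {"offset": [0, 0, 0], "roll": 0}
    - {"offset": [0, 0, 0], "roll": 0}
    - {"offset": [0, 0, 0], "roll": 0}
  fingers: 1
  grip_force: 15

```text
t: 24.3
tool_pos: [0.4888, -0.3854, -0.0001]
orientation: [-2.978, -0.156, -0.905]
force: [-0.4, 0.9, 3.2]
opening: 0.0252
```

Request:
step_arm:
  deltas:
    - {"offset": [1, 0, -1.5], "roll": 0}
    - {"offset": [2, 0, -3], "roll": 0}
    - {"offset": [2, 0, -3], "roll": 0}
    - {"offset": [2, 0, -2.9], "roll": 0}
    - {"offset": [0.7, -4.5, 0.5], "roll": 0}
    - {"offset": [0.7, -5, 0.5], "roll": 0}
    - {"offset": [0.7, -5, 0.5], "roll": 0}
    - {"offset": [0.8, -5, 0.6], "roll": 0}
    - {"offset": [0.8, -5, 0.5], "roll": 0}
    - {"offset": [0.8, -5, 0.6], "roll": 0}
    - {"offset": [0.7, -4.9, 0.5], "roll": 0}
    - {"offset": [0, 0, 0], "roll": 0}

```text
t: 25.8
tool_pos: [0.5171, -0.0315, 0.1226]
orientation: [-2.975, -0.166, -0.906]
force: [0.2, -0.4, -1.8]
opening: 0.0256
```

```bash
python3 pan.py w9.png
```

```text
25.8 [ 0.5171 -0.0315  0.1226] 0.0256 [ 0.16 -0.42 -1.77]
[330.3 112.3] 0.92
[270.1 289.5] 0.96
[346.6 206.4] 0.7
tri (array([ 0.64946191, -0.02904104,  0.07802862]), np.float64(0.0054707193586409335)) wrist onz [ 0.6503 -0.0274  0.074 ]
[[ 0.825   0.0939  0.5573]
 [ 0.1097 -0.994   0.005 ]
 [ 0.5544  0.057  -0.8303]]
```

View pics/w9.png

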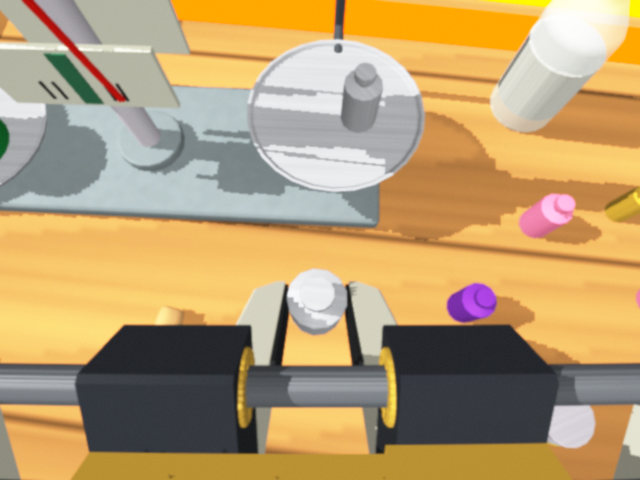

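A stands upright in the pan at (360,100) and B is in the fingers at (317,298). Inserting B nearer the robot, then lowering it with the pan.

Request:
step_arm:
  deltas:
    - {"offset": [1.9, 0.1, 2.1], "roll": 0}
    - {"offset": [1.9, 0.1, 2.1], "roll": 0}
    - {"offset": [1.9, 0, 2.1], "roll": 0}
    - {"offset": [2, 0, 2.2], "roll": 0}
    - {"offset": [0, 0, 0], "roll": 0}
    - {"offset": [0, 0, 0], "roll": 0}
    - {"offset": [-0.4, 0, 0.6], "roll": 0}
    - {"offset": [-0.4, 0, 0.5], "roll": 0}
    - {"offset": [-0.2, 0, 0.3], "roll": 0}
    - {"offset": [0, 0, 0], "roll": 0}

```text
t: 27.35
tool_pos: [0.6269, -0.0265, 0.076]
orientation: [-2.978, -0.156, -0.904]
force: [0.8, 0.6, -1.6]
opening: 0.0253
```

Request:
step_arm:
  deltas:
    - {"offset": [-0.1, 0, 0.17], "roll": 0}
    - {"offset": [-0.1, 0, 0.17], "roll": 0}
    - {"offset": [-0.1, 0, 0.17], "roll": 0}
    - {"offset": [-0.1, 0, 0.17], "roll": 0}
    - {"offset": [-0.1, 0, 0.17], "roll": 0}
    - {"offset": [-0.1, 0, 0.17], "roll": 0}
    - {"offset": [0, 0, 0], "roll": 0}
    - {"offset": [0, 0, 0], "roll": 0}

```text
t: 28.35
tool_pos: [0.628, -0.0266, 0.0647]
orientation: [-2.978, -0.156, -0.905]
force: [0.1, -0.1, -0.5]
opening: 0.0255
```

```bash
python3 ptr2.py
```

```text
28.35 [ 0.628  -0.0266  0.0647] 0.0255 [ 0.12 -0.14 -0.54]
236 338.8 45; 239 339.8 46; 242 340.1 42; 245 335.8 43; 248 330.8 38; 251 341.7 40; 254 341.3 44; 257 340.6 41; 260 340.2 44; 263 339.4 37; 266 338.9 33; 269 338.3 38; 272 337.7 40; 275 337.2 44; 278 336.4 39; 281 None 0; 284 None 0; 287 None 0;
```

Request:
step_arm:
  deltas:
    - {"offset": [-0.1, 0, 0.17], "roll": 0}
    - {"offset": [-0.1, 0, 0.17], "roll": 0}
    - {"offset": [-0.1, 0, 0.17], "roll": 0}
    - {"offset": [-0.1, 0, 0.17], "roll": 0}
    - {"offset": [-0.1, 0, 0.17], "roll": 0}
    - {"offset": [-0.1, 0, 0.17], "roll": 0}
    - {"offset": [0, 0, 0], "roll": 0}
    - {"offset": [0, 0, 0], "roll": 0}

```text
t: 29.4
tool_pos: [0.6288, -0.0266, 0.053]
orientation: [-2.978, -0.156, -0.905]
force: [-0.7, -0.3, 0.0]
opening: 0.0254
```

```bash
python3 ptr2.py
```

```text
29.4 [ 0.6288 -0.0266  0.053 ] 0.0254 [-0.73 -0.3   0.02]
236 339.8 46; 239 340.9 39; 242 341.0 45; 245 336.9 43; 248 331.5 36; 251 344.3 41; 254 344.0 43; 257 343.6 38; 260 343.4 37; 263 342.9 40; 266 342.7 35; 269 342.4 36; 272 342.3 50; 275 341.9 43; 278 341.6 31; 281 None 0; 284 None 0; 287 None 0;
```

The pointer is near -0.03, so the pan is about at its expected resting height. Releasing and withdrawing along the tool axis.

Request:
step_arm:
  deltas:
    - {"offset": [0, 0, 0], "roll": 0}
    - {"offset": [0, 0, 0], "roll": 0}
    - {"offset": [0, 0, 0], "roll": 0}
    - {"offset": [0, 0, 0], "roll": 0}
  fingers: 3.8

```text
t: 29.95
tool_pos: [0.6288, -0.0267, 0.053]
orientation: [-2.978, -0.156, -0.905]
force: [0.6, 0.0, 0.0]
opening: 0.0382
```

Request:
step_arm:
  deltas:
    - {"offset": [0, 0, -1], "roll": 0}
    - {"offset": [0, 0, -3], "roll": 0}
    - {"offset": [0, 0, -4], "roll": 0}
    - {"offset": [-2, 0, -4], "roll": 0}
    - {"offset": [-3, 0, -3], "roll": 0}
    - {"offset": [0, 0, 0], "roll": 0}
    - {"offset": [0, 0, 0], "roll": 0}
    - {"offset": [0, 0, 0], "roll": 0}
    - {"offset": [0, 0, 0], "roll": 0}

```text
t: 31.08
tool_pos: [0.5042, -0.0386, 0.1485]
orientation: [-2.978, -0.156, -0.9]
force: [0.8, 0.3, -0.4]
opening: 0.0379
```

```bash
python3 ptr2.py; python3 look.py s2.png; python3 - <<'E'
from h import *
a=cv2.imread('pics/s2.png'); w=cams.read_camera('wrist')['pixels'][:,:,::-1]
c=np.zeros((450,800,3),np.uint8); c[:,:430]=a[:,:430]; c[:277,431:]=cv2.resize(w,(369,277)); cv2.imwrite('pics/s3.png',c)
E
```

```text
31.075 [ 0.5042 -0.0386  0.1485] 0.0379 [ 0.76  0.32 -0.37]
236 339.9 46; 239 340.9 41; 242 341.0 45; 245 336.8 41; 248 331.4 36; 251 344.3 41; 254 344.0 43; 257 343.7 38; 260 343.5 35; 263 343.2 40; 266 343.0 34; 269 342.6 39; 272 342.4 42; 275 342.3 50; 278 341.8 40; 281 None 0; 284 None 0; 287 None 0; 
31.125 [ 0.5042 -0.0386  0.1485] 0.0379 [ 0.58  0.08 -0.22]
```

View pics/s3.png

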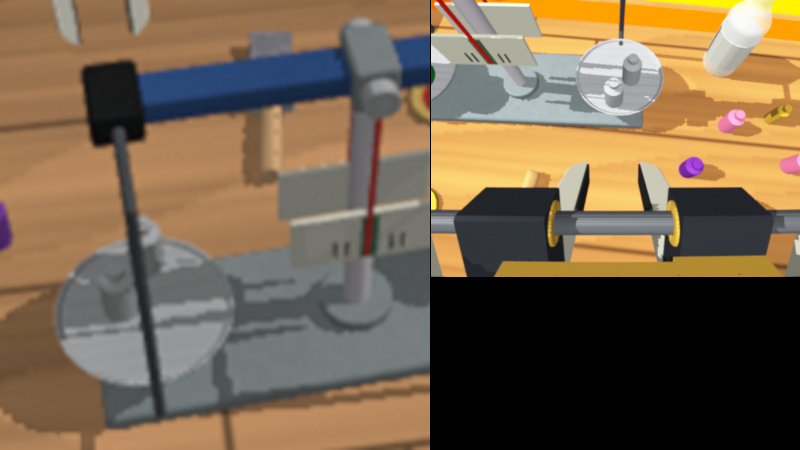

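Both weights stand upright in the pan, at crop (118,290) and (148,245). The red pointer lies on the green band around crop (370,235). One numeric check of the tip against the band edges, and that it is at rest.

```bash
python3 - <<'E'
from h import *
im=[cams.read_camera('scene')['pixels'].astype(int) for _ in range(2)]
for a in im:
  for y in (268,272,276,278):
    r,g,b=a[y,330:358].T
    gr=np.where((g>r+15))[0]+330; w=np.clip(r-np.maximum(g,b)-30,0,None)
    print(y,'green',gr.min() if len(gr) else None,gr.max() if len(gr) else None,'red',round(w@np.arange(330,358)/max(w.sum(),1),1))
p=cams.read_camera('top'); print(robot.read_state()['t'],[np.round(d['xy'],1).tolist() for d in cams.pinpoint(p,'w50_center')[:2]])
E
```

```text
268 green 345 345 red 342.7
272 green 345 345 red 342.4
276 green 344 344 red 342.0
278 green 344 344 red 341.7
268 green 345 345 red 342.7
272 green 345 345 red 342.4
276 green 344 344 red 342.0
278 green 344 344 red 341.7
31.425 [[443.2, 217.2]]
```

```bash
python3 -c "
from plant import robot
print(robot.close_job(), robot.read_state()['t'])"
```

```text
the job is handed in; nothing more can be done
the job is handed in; nothing more can be done
```

Both 100 g steel weights now stand upright in the empty pan, and the red pointer rests inside the green band. I handed the job in just after 31 s on the robot's clock.

**How it went**
- **Tilt:** the move rows have no tilt, so I tilted the gripper about 34° by driving it against its reach limit, and kept that tilt throughout.
- **First grasp:** it slipped off. In the wrist picture the fingertips sit about 2 cm short of the reported TCP. I gripped about 18 mm deeper after that, and it held both times.
- **Choice of weights:** with one weight in, the pointer stayed at its stop, about -0.15 rad. That puts the tub at roughly 215–225 g, so I added the second steel weight. I left the brass 50 g weight on the table.

**Last checks**
- **Pointer:** two successive pictures showed it at rest, at about -0.02 to -0.03 rad against the ±0.04 limit.
- **Band edges:** my final search for the green edges only picked up a thin strip beside the pointer. The angle therefore comes from the tip's position relative to the start stop, and agrees with the inferred tub mass.
- **Weights and other things:** both weights showed upright in the pan with the gripper clear of everything. The brass weight was detected where it started. I took no full last look at the tub and the other items on the table, but saw no contact with them.

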